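Bench test of clear-cased relays

ROBOT

A 6-joint arm with a two-finger parallel gripper is mounted at the origin on the work surface. World frame = base frame: x ahead of the robot, y to its left, z up, the work surface at z = 0. Lengths are in m, angles in rad, forces in N, time in s.
With the tool pointing down it reaches from about 0.275 to 0.85 m from the base axis. Payload 19 kg.
Tool frame: the origin (TCP) lies at the very end of the fingers, on their centre line; the grasp point (between the pads) lies behind it (env.grip_point_offset is the z of the grasp point in the tool frame, in m); z points along the fingers, y is the line along which they close (so a half turn about z gives the same grasp; the last joint's range is limited). The gripper opens to 85 mm and grips with 20 to 120 N. Pads are 22 mm wide; open, the fingers measure 114 mm over their backs; the gripper's body (76 mm by 85 mm) begins 54 mm behind the grasp point. The pads swing forward as they close: fully open they stand 13 mm farther back than shut.
Start: joints at [1.154, 0.15, 1.437, -0, 1.554, -0.134], TCP at [0.16, 0.552, 0.231] pointing down, gripper open.
Joint ranges: [-2.8, 2.8], [-0.68, 2.1], [0.12, 2.68], [-1.39, 4.53], [0.16, 2.79], [-2.81, 2.81]. Speed limits (rad/s): [1.89, 1.89, 2.22, 3.01, 3.01, 3.01].

INTERFACE

Orientations are given as a rotation vector (axis times angle).
In Python, from station import env gives the robot as it stands. Calls block until the motion is done:
- env.move_ptp(position, orientation): joint-space move of the TCP to a pose.
- env.line_to(position, rate=0.15, frame=None, f_stop=None): straight line of the TCP; frame=None keeps the orientation; rate is the mean speed in m/s. With f_stop (N) it stops when the force on the tool has changed by that much, and returns True; else False.
- env.move_j(angles): joint-space move.
- env.move_gripper(opening, squeeze=None): finger opening in m; squeeze is the grip in N (None keeps the last); returns when the fingers have stopped.
- env.dwell(seconds).
- env.ik(position, orientation): joint angles nearest the present ones, or None.
- env.camera(name): name is "scene" or "top"; returns a dict with "pixels" (384x512x3 uint8, blue, green, red), "fx", "fy", "cx", "cy" (pixels), "world_to_cam" (4x4, takes a point from world to camera coordinates). Camera axes: x right, y down, z forward; pixel columns grow to the right and rows downward; lengths in m; the calibration is good to about 2 mm. A picture is of the moment at which its call begins. There is no depth.
A pose or a line that the arm cannot do raises env.MotionError and nothing moves.
- env.job_done(): hands the job in; it is judged then, once.
Trained networks look in a picture, given as the dict that the camera call returned (one of the last four; its "shot" number tells which), for a name from the list of things; names that differ only in an ending like _2 or _b are one class to them, and where a whole thing is asked for, a point or a joint stands for the part that bears it (a point fixed in the world has none). Each returns a list of dicts, best first, with "p" (0 to 1); they miss things now and then, are a little off and sometimes report something else, mostly with a low value. They report only what shows in the picture. A call takes as long as a camera call. They do not tell look-alikes from the thing itself.
- env.look_for(picture, query): "extent" ([centre column, centre row, width, height] in pixels, round what is visible of it).
Readings, each from a call of its own:
- env.get_clock(): time.
- env.get_joint_positions(): joint angles.
- env.get_qvel(): joint speeds.
- env.get_effort(): joint torques, N m.
- env.get_eef_pos(): TCP position.
- env.get_orientation(): TCP orientation.
- env.get_ft_force(): force on the tool from outside, world axes, zero at the start.
- env.get_torque(): the same for the moment, N m.
- env.get_finger_gap(): finger opening in m.
- env.get_finger_force(): force on a finger pad.
Only numpy, scipy, OpenCV 4.12 (cv2) and the standard library are available. Lean on these libraries where they do the work, as an engineer would, in place of code of your own. Each camera call takes 0.05 s, during which the arm holds its last target. There are 200 camera calls.

TASK

Stand every loose clear-cased relay upright in a nest of its own in the test jig; then turn the selector knob clockwise until it clicks over to test, and with all the relays in their nests press the jig's spring plunger gently down to its stop and let it up. Then turn the knob back until it clicks off, and after that move all the relays into the black outgoing tray, standing on their bases. The clear cases are thin, so grip them lightly, do not ram the plunger, and leave the other things on the bench where they are.

Things in the scene. Friction and masses are not known exactly. Their poses are not given: they have to be found in the camera images.
- relay1: clear-cased relay, a block 30 (own x) x 24 (own y) x 20 mm (z), thin clear cover over a black base; origin at the centre of its underside, z up when it stands on its base; 25 to 49 g. The case cracks when squeezed with over 80 N (both finger pads added, so 40 N a pad): use a light grip near the gripper's least force. Two or three relays are there; an absent one reads None
- relay2: clear-cased relay, a block 30 (own x) x 24 (own y) x 20 mm (z), thin clear cover over a black base; origin at the centre of its underside, z up when it stands on its base; 25 to 49 g. The case cracks when squeezed with over 80 N (both finger pads added, so 40 N a pad): use a light grip near the gripper's least force. Two or three relays are there; an absent one reads None
- relay3: clear-cased relay, a block 30 (own x) x 24 (own y) x 20 mm (z), thin clear cover over a black base; origin at the centre of its underside, z up when it stands on its base; 25 to 49 g. The case cracks when squeezed with over 80 N (both finger pads added, so 40 N a pad): use a light grip near the gripper's least force. Two or three relays are there; an absent one reads None
- jig: grey test jig fixed to the bench, block 90 (x) x 260 (y) x 30 mm; origin at the centre of its underside. Three nests in a row along its y at y = -96, -44 and +8 mm, the plunger at y = +95 mm
- nest1 (a point): floor centre of nest 1 of the test jig: the nest is an open pocket 33 mm (jig x) by 40 mm (jig y), its rim walls 6 mm high, floor 30 mm above the table; axes as the jig's. A relay stands in it with its 30 mm side along the jig's y
- nest2 (a point): floor centre of nest 2 of the test jig: the nest is an open pocket 33 mm (jig x) by 40 mm (jig y), its rim walls 6 mm high, floor 30 mm above the table; axes as the jig's. A relay stands in it with its 30 mm side along the jig's y
- nest3 (a point): floor centre of nest 3 of the test jig: the nest is an open pocket 33 mm (jig x) by 40 mm (jig y), its rim walls 6 mm high, floor 30 mm above the table; axes as the jig's. A relay stands in it with its 30 mm side along the jig's y
- plunger_top (a point): centre of the top face of the jig's black round plunger head (34 mm across, 10 mm thick; 74 mm above the table when up)
- plunger (a joint): travel of the spring plunger, m: 0 up, 0.012 at its stop; needs about 8 N at the stop, springs back when let go. More than 40 N on it damages it
- selector: grey power selector box fixed to the bench, 110 x 130 x 45 mm, origin at the centre of its underside, the knob in the middle of its top
- knob_grip (a point): on the knob's vertical axis, at the height to grip (82 mm above the table). The knob's black bar is 42 mm long (this point's x), 14 mm thick (its y), and reaches from 21 mm below to 7 mm above this point; the point turns with the knob. White line on top points to -x of the point
- knob (a joint): knob angle, rad: 0 off, 1.2 test (its end stop); grows clockwise seen from above. A sprung detent lies half way at 0.6 and pushes the knob to the nearer end
- tray: black open outgoing tray fixed to the bench, 150 (x) x 180 (y) mm outside, 20 mm tall, walls 4 mm, floor 4 mm thick (the walls' inner faces are at x = +-71, y = +-86 mm); origin at the centre of its underside
- flux_bottle: white plastic flux bottle, 44 mm across, 110 mm tall; leave it alone; origin at the centre of its underside, or below its middle
- spool: small aluminium solder spool on its end, 48 mm across, 35 mm tall; leave it alone; origin at the centre of its underside, or below its middle
- marker: white and blue marker pen 130 mm long lying on the mat, 17 mm thick; leave it alone; origin at the centre of its underside, or below its middle
- driver: screwdriver with black handle, 160 mm long, lying on the mat, 26 mm thick; leave it alone; origin at the centre of its underside, or below its middle
Mind the look-alikes: they are no part of the job. Leave any yellow look-alike of the tray alone.

How it is judged:
On the way, in this order (a step that is already met when the one before it is completed fails the run):
1. every relay stands in a nest of the jig, the knob still off (((x of relay1 in the frame of nest1 between -0.009 and 0.009 m and y of relay1 in the frame of nest1 between -0.01 and 0.01 m and z of relay1 in the frame of nest1 between -0.004 and 0.004 m and angle between relay1's own z axis and vertical below 0.12 rad) or (x of relay1 in the frame of nest2 between -0.009 and 0.009 m and y of relay1 in the frame of nest2 between -0.01 and 0.01 m and z of relay1 in the frame of nest2 between -0.004 and 0.004 m and angle between relay1's own z axis and vertical below 0.12 rad) or (x of relay1 in the frame of nest3 between -0.009 and 0.009 m and y of relay1 in the frame of nest3 between -0.01 and 0.01 m and z of relay1 in the frame of nest3 between -0.004 and 0.004 m and angle between relay1's own z axis and vertical below 0.12 rad)) and ((x of relay2 in the frame of nest1 between -0.009 and 0.009 m and y of relay2 in the frame of nest1 between -0.01 and 0.01 m and z of relay2 in the frame of nest1 between -0.004 and 0.004 m and angle between relay2's own z axis and vertical below 0.12 rad) or (x of relay2 in the frame of nest2 between -0.009 and 0.009 m and y of relay2 in the frame of nest2 between -0.01 and 0.01 m and z of relay2 in the frame of nest2 between -0.004 and 0.004 m and angle between relay2's own z axis and vertical below 0.12 rad) or (x of relay2 in the frame of nest3 between -0.009 and 0.009 m and y of relay2 in the frame of nest3 between -0.01 and 0.01 m and z of relay2 in the frame of nest3 between -0.004 and 0.004 m and angle between relay2's own z axis and vertical below 0.12 rad)) and ((x of relay3 in the frame of nest1 between -0.009 and 0.009 m and y of relay3 in the frame of nest1 between -0.01 and 0.01 m and z of relay3 in the frame of nest1 between -0.004 and 0.004 m and angle between relay3's own z axis and vertical below 0.12 rad) or (x of relay3 in the frame of nest2 between -0.009 and 0.009 m and y of relay3 in the frame of nest2 between -0.01 and 0.01 m and z of relay3 in the frame of nest2 between -0.004 and 0.004 m and angle between relay3's own z axis and vertical below 0.12 rad) or (x of relay3 in the frame of nest3 between -0.009 and 0.009 m and y of relay3 in the frame of nest3 between -0.01 and 0.01 m and z of relay3 in the frame of nest3 between -0.004 and 0.004 m and angle between relay3's own z axis and vertical below 0.12 rad)) and value of joint knob below 0.15 rad), for 0.3 s.
2. the knob is clicked over to test (value of joint knob above 1.05 rad), for 0.2 s.
3. the plunger is pressed down to its stop with the knob at test and every relay in its nest (value of joint plunger above 0.0105 m and value of joint knob above 1.05 rad and ((x of relay1 in the frame of nest1 between -0.009 and 0.009 m and y of relay1 in the frame of nest1 between -0.01 and 0.01 m and z of relay1 in the frame of nest1 between -0.004 and 0.004 m and angle between relay1's own z axis and vertical below 0.12 rad) or (x of relay1 in the frame of nest2 between -0.009 and 0.009 m and y of relay1 in the frame of nest2 between -0.01 and 0.01 m and z of relay1 in the frame of nest2 between -0.004 and 0.004 m and angle between relay1's own z axis and vertical below 0.12 rad) or (x of relay1 in the frame of nest3 between -0.009 and 0.009 m and y of relay1 in the frame of nest3 between -0.01 and 0.01 m and z of relay1 in the frame of nest3 between -0.004 and 0.004 m and angle between relay1's own z axis and vertical below 0.12 rad)) and ((x of relay2 in the frame of nest1 between -0.009 and 0.009 m and y of relay2 in the frame of nest1 between -0.01 and 0.01 m and z of relay2 in the frame of nest1 between -0.004 and 0.004 m and angle between relay2's own z axis and vertical below 0.12 rad) or (x of relay2 in the frame of nest2 between -0.009 and 0.009 m and y of relay2 in the frame of nest2 between -0.01 and 0.01 m and z of relay2 in the frame of nest2 between -0.004 and 0.004 m and angle between relay2's own z axis and vertical below 0.12 rad) or (x of relay2 in the frame of nest3 between -0.009 and 0.009 m and y of relay2 in the frame of nest3 between -0.01 and 0.01 m and z of relay2 in the frame of nest3 between -0.004 and 0.004 m and angle between relay2's own z axis and vertical below 0.12 rad)) and ((x of relay3 in the frame of nest1 between -0.009 and 0.009 m and y of relay3 in the frame of nest1 between -0.01 and 0.01 m and z of relay3 in the frame of nest1 between -0.004 and 0.004 m and angle between relay3's own z axis and vertical below 0.12 rad) or (x of relay3 in the frame of nest2 between -0.009 and 0.009 m and y of relay3 in the frame of nest2 between -0.01 and 0.01 m and z of relay3 in the frame of nest2 between -0.004 and 0.004 m and angle between relay3's own z axis and vertical below 0.12 rad) or (x of relay3 in the frame of nest3 between -0.009 and 0.009 m and y of relay3 in the frame of nest3 between -0.01 and 0.01 m and z of relay3 in the frame of nest3 between -0.004 and 0.004 m and angle between relay3's own z axis and vertical below 0.12 rad))), for 0.1 s.
4. the knob is clicked back to off, the plunger up, before any relay is unloaded (value of joint knob below 0.15 rad and value of joint plunger below 0.003 m and not (x of relay1 in the frame of tray between -0.066 and 0.066 m and y of relay1 in the frame of tray between -0.081 and 0.081 m and z of relay1 in the frame of tray between -0.01 and 0.01 m and angle between relay1's own z axis and vertical below 0.15 rad and linear speed of relay1 below 0.02 m/s) and not (x of relay2 in the frame of tray between -0.066 and 0.066 m and y of relay2 in the frame of tray between -0.081 and 0.081 m and z of relay2 in the frame of tray between -0.01 and 0.01 m and angle between relay2's own z axis and vertical below 0.15 rad and linear speed of relay2 below 0.02 m/s) and not (x of relay3 in the frame of tray between -0.066 and 0.066 m and y of relay3 in the frame of tray between -0.081 and 0.081 m and z of relay3 in the frame of tray between -0.01 and 0.01 m and angle between relay3's own z axis and vertical below 0.15 rad and linear speed of relay3 below 0.02 m/s)), for 0.2 s.
At the end, for the whole second after the job is handed in: Every relay present stands on its base on the tray's floor, inside its walls (within 10 mm of the floor's height, tilt under 0.15 rad), at rest; the knob is back off (under 0.15 rad) and the plunger up (under 3 mm) (x of relay1 in the frame of tray between -0.066 and 0.066 m and y of relay1 in the frame of tray between -0.081 and 0.081 m and z of relay1 in the frame of tray between -0.01 and 0.01 m and angle between each of relay1, relay2, relay3's own z axis and vertical below 0.15 rad and linear speed of each of relay1, relay2, relay3 below 0.02 m/s and x of relay2 in the frame of tray between -0.066 and 0.066 m and y of relay2 in the frame of tray between -0.081 and 0.081 m and z of relay2 in the frame of tray between -0.01 and 0.01 m and x of relay3 in the frame of tray between -0.066 and 0.066 m and y of relay3 in the frame of tray between -0.081 and 0.081 m and z of relay3 in the frame of tray between -0.01 and 0.01 m and value of joint knob below 0.15 rad and value of joint plunger below 0.003 m); the robot touches nothing.
It fails at once if a relay is squeezed by the fingers with more than 80 N in all (contact force between the fingers and relay1 above 80 N or contact force between the fingers and relay2 above 80 N or contact force between the fingers and relay3 above 80 N).
It fails at once if the plunger is rammed with more than 40 N (contact force between any of the fingers, the arm and plunger above 40 N).
It fails at once if another thing on the bench is shifted by more than 5 cm or the bottle is tipped over (distance of any of flux_bottle, spool, marker, driver from where it was at the start of the episode above 0.05 m or angle between flux_bottle's own z axis and vertical above 0.6 rad).
Of relay1, relay2, relay3 only 2 to 3 are there at a start; the rules pass over those that are not, and their reading is None.
At some moment in a run one of relay1, relay2, relay3 may be knocked a few centimetres aside while the robot is not near it.
It also fails if it takes over 210 s, if anything falls off the work surface, if the arm or the gripper's body presses on something with over 40 N, if the wrist force passes 120 N, or if a joint passes its speed limit or range.

## Working session

There is one attempt and no reset: what is moved stays moved. The work goes in short steps, each a Python script; the robot and the scene stay as the last script left them, time stands still between calls to the robot, and variables do not carry over. Pictures are saved under pics/ and viewed, at most 14 in all, crops included, and the job is handed in when it is done.

```bash
ls; mkdir -p pics; python3 - <<'E'
from station import env
import cv2
for n in("top","scene"):
    c=env.camera(n); cv2.imwrite(f"pics/{n}0.png",cv2.resize(c["pixels"],(800,600),interpolation=cv2.INTER_CUBIC))
    print(n,c["fx"],c["fy"],c["cx"],c["cy"],c["world_to_cam"].tolist() if hasattr(c["world_to_cam"],"tolist") else c["world_to_cam"])
    for q in("relay1","jig","plunger","selector","knob_grip","tray","flux_bottle","spool","marker","driver"):
        print(q,[([round(v) for v in d["extent"]],round(d["p"],2)) for d in env.look_for(c,q)])
print(env.grip_point_offset,env.get_clock(),env.get_orientation())
E
```

```text
pics
top 486.41731736758055 486.41731736758055 255.1622389129938 193.8116861185392 [[0.016769165860588194, -0.9997739525972515, 0.013070531144841321, -0.027051264332580077], [-0.9922203052962718, -0.018252457612324285, -0.12314915163688193, 0.4336779459120019], [0.12335988340669554, -0.01090373785352928, -0.9923020949623697, 1.5528501297258412], [0.0, 0.0, 0.0, 1.0]]
relay1 [([249, 187, 12, 9], 0.59), ([293, 198, 11, 8], 0.38)]
jig [([260, 122, 84, 37], 0.94)]
plunger [([258, 124, 79, 35], 0.56), ([233, 123, 9, 13], 0.45)]
selector [([356, 187, 47, 36], 0.76)]
knob_grip [([359, 185, 14, 12], 0.6)]
tray [([143, 269, 69, 58], 0.87), ([143, 184, 54, 45], 0.81)]
flux_bottle [([328, 123, 18, 15], 0.69)]
spool [([183, 163, 13, 12], 0.58)]
marker [([191, 222, 9, 41], 0.51)]
driver [([310, 241, 9, 30], 0.64), ([251, 187, 10, 9], 0.26)]
scene 348.5630484117911 348.5630484117911 255.317506691954 190.7754037638196 [[-0.847308320320332, 0.5310680726366392, 0.005942435691082119, 0.3847460338958931], [0.42838617847000643, 0.6900096108480006, -0.583414105960127, -0.14804188057168077], [-0.3139329425399656, -0.49178596885575687, -0.8121531065167471, 1.045341323856551], [0.0, 0.0, 0.0, 1.0]]
relay1 [([285, 234, 17, 17], 0.74), ([234, 166, 18, 14], 0.61)]
jig [([174, 240, 94, 95], 0.89), ([284, 289, 27, 24], 0.41), ([195, 256, 16, 19], 0.2)]
plunger [([192, 256, 17, 16], 0.75), ([342, 247, 43, 38], 0.58)]
selector [([194, 124, 43, 50], 0.6)]
knob_grip [([194, 113, 16, 20], 0.46)]
tray [([431, 259, 99, 95], 0.93), ([339, 329, 114, 108], 0.75)]
flux_bottle [([138, 166, 23, 32], 0.59)]
spool [([283, 291, 23, 25], 0.66), ([261, 138, 54, 19], 0.42)]
marker [([340, 244, 40, 32], 0.71)]
driver [([260, 135, 51, 20], 0.54), ([286, 234, 18, 18], 0.46)]
-0.0187 1.1 [-4.42750027e-01 -3.11023263e+00  1.31897905e-04]
```

View pics/top0.png

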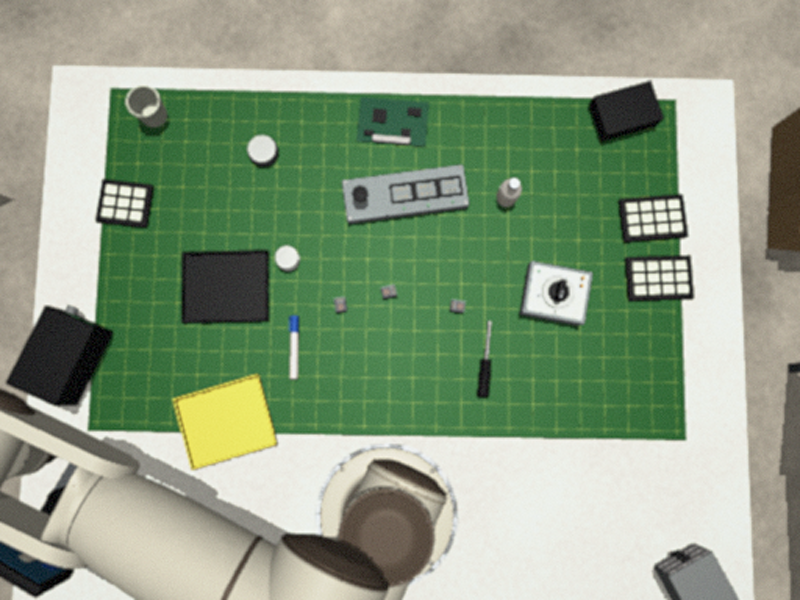

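View pics/scene0.png

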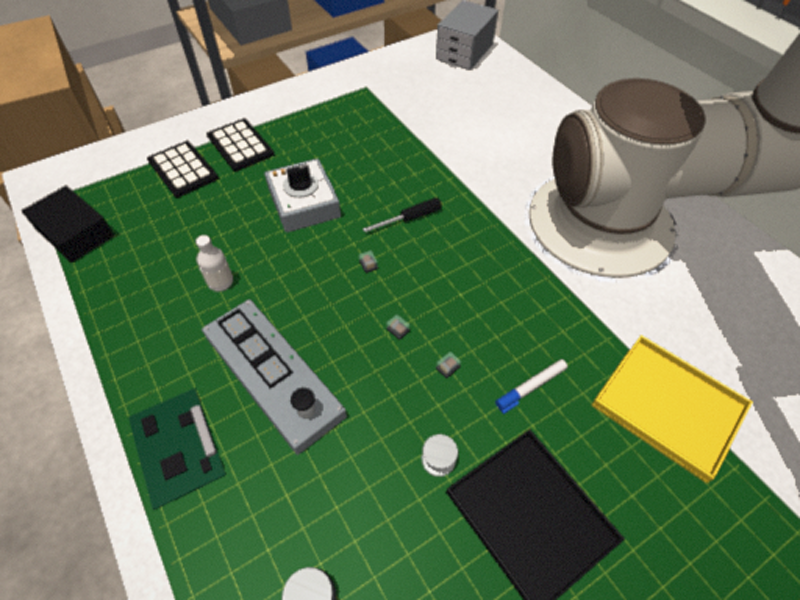

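Pictures show (800x600 scale): relays in top at (340,305), (389,292), (458,306); jig (405,194) with the plunger on its left; selector (557,293); black tray (226,286) against the yellow look-alike (225,420); two white discs (262,150) and (287,258), spool-like. The black tray fits the description. Next is an enlarged crop of the relays and knob.

```bash
python3 - <<'E'
from station import env
import cv2,numpy as np
t=env.camera("top")["pixels"]; s=env.camera("scene")["pixels"]
r=lambda im,x,y,w,h,W,H:cv2.resize(im[y:y+h,x:x+w],(W,H),interpolation=cv2.INTER_CUBIC)
o=np.zeros((600,800,3),np.uint8)
for i,(u,v) in enumerate([(217,195),(249,187),(293,196)]): o[:260,i*266:i*266+260]=r(t,u-13,v-13,26,26,260,260)
for i,(u,v) in enumerate([(286,233),(254,209),(235,167)]): o[265:525,i*266:i*266+260]=r(s,u-13,v-13,26,26,260,260)
cv2.imwrite("pics/rel0.png",o)
o=np.zeros((600,800,3),np.uint8)
o[:300]=r(t,212,97,96,48,800,300)[:, :800] if 0 else cv2.resize(t[102:142,212:308],(800,300),interpolation=cv2.INTER_CUBIC)[:300]
o[305:600,:395]=r(t,326,160,60,45,395,295); o[305:600,400:795]=r(s,160,92,60,45,395,295)
cv2.imwrite("pics/jig0.png",o)
E
```

```text
(no output)
```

View pics/rel0.png

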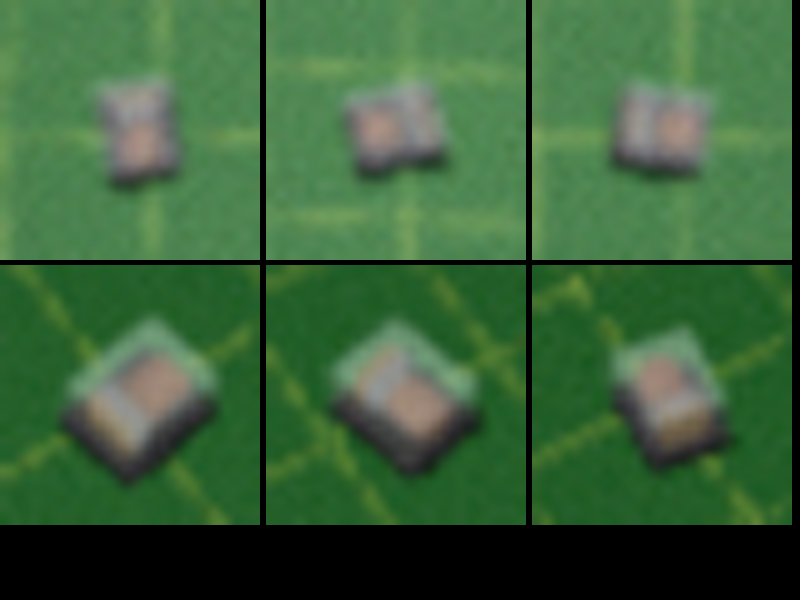

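View pics/jig0.png

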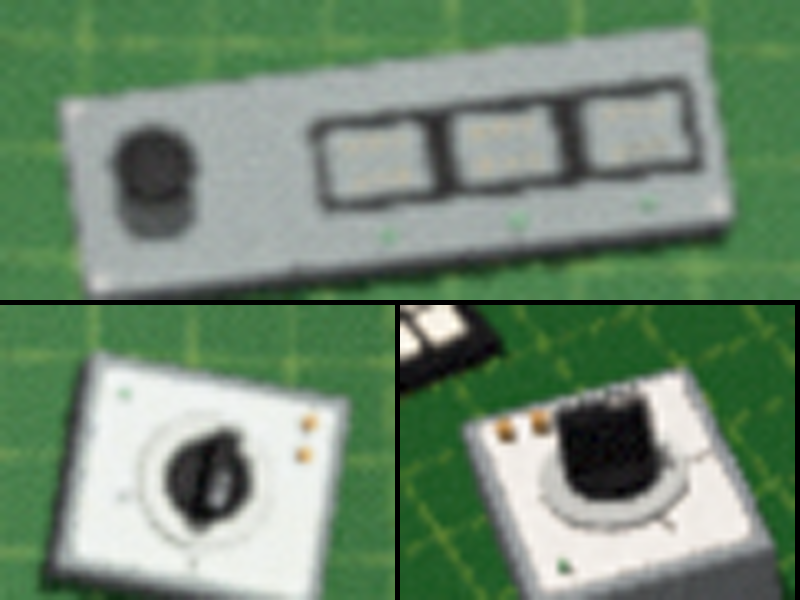

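All three relays stand on their black bases, so they need no re-orienting. The knob bar points roughly 15–20° off the image vertical, and the jig's y axis runs toward the plunger (left). Next I fit the poses with silhouettes.

```bash
cat > lib.py <<'E'
from station import env
import numpy as np, cv2, json
from scipy.optimize import minimize
from scipy.spatial.transform import Rotation as R
K=6
def proj(c,P):
    q=(c["world_to_cam"]@np.c_[P,np.ones(len(P))].T)[:3]
    return np.c_[c["fx"]*q[0]/q[2]+c["cx"], c["fy"]*q[1]/q[2]+c["cy"]]
def unproj(c,uv,z):
    M=c["world_to_cam"]; d=M[:3,:3].T@np.array([(uv[0]-c["cx"])/c["fx"],(uv[1]-c["cy"])/c["fy"],1]); o=-M[:3,:3].T@M[:3,3]
    return (o+d*(z-o[2])/d[2])[:2]
def box(lx,ly,z0,z1):
    return np.array([[a*lx/2,b*ly/2,z] for a in(-1,1) for b in(-1,1) for z in(z0,z1)])
def cyl(r,z0,z1):
    t=np.linspace(0,6.283,24); return np.vstack([np.c_[r*np.cos(t),r*np.sin(t),0*t+z] for z in(z0,z1)])
def window(c,uv,h):
    u0,v0=int(uv[0]-h),int(uv[1]-h); im=c["pixels"][max(v0,0):v0+2*h,max(u0,0):u0+2*h]
    return cv2.resize(im,None,fx=K,fy=K,interpolation=cv2.INTER_CUBIC),np.array([max(u0,0),max(v0,0)])
def notgreen(im,thr=117):
    return (cv2.cvtColor(im,cv2.COLOR_BGR2LAB)[...,1]>thr).astype(np.uint8)
def component(m,p):
    n,l,st,ce=cv2.connectedComponentsWithStats(m)
    i=min(range(1,n),key=lambda i:np.hypot(*(ce[i]-p))-0.3*np.sqrt(st[i,4]))
    return (l==i).astype(np.uint8)
def fit(c,parts,x0,uv,h,maskf=notgreen):
    """silhouette fit of a union of convex parts; returns x,y,yaw,IoU"""
    im,o=window(c,uv,h); m=component(maskf(im),(np.array(uv)-o)*K)
    def render(p):
        r=np.zeros_like(m); Rz=R.from_euler("z",p[2]).as_matrix()
        for q in parts:
            w=q@Rz.T+[p[0],p[1],0]; px=((proj(c,w)-o+0.5)*K-0.5)
            cv2.fillConvexPoly(r,cv2.convexHull(np.round(px*16).astype(np.int32)),1,shift=4)
        return r
    f=lambda p:1-(render(p)&m).sum()/max(1,(render(p)|m).sum())
    best=None
    for dy in (-.25,0,.25):
        s=np.array([x0[0],x0[1],x0[2]+dy]); S=np.vstack([s,s+[.006,0,0],s+[0,.006,0],s+[0,0,.15]])
        r=minimize(f,s,method="Nelder-Mead",options=dict(initial_simplex=S,xatol=1e-4,fatol=1e-5))
        if best is None or r.fun<best.fun: best=r
    return [*map(float,best.x),float(1-best.fun)]
def relay(c,uv,z=0.0):
    x=unproj(c,uv,z+.01); P=[box(.03,.024,z,z+.02)]
    return max((fit(c,P,[*x,y],uv,14) for y in(0,.8,1.57,2.36)),key=lambda r:r[3])
def down(a):  # tool pointing down, closing line (tool y) along world angle a
    y=np.array([np.cos(a),np.sin(a),0]); z=np.array([0,0,-1.]); return R.from_matrix(np.c_[np.cross(y,z),y,z]).as_rotvec()
E
python3 - <<'E'
from lib import *
c=env.camera("top")
S=512/800
out={}
for n,uv in(("a",(217.6,195)),("b",(249,187)),("c",(293,196))):
    r=relay(c,uv); out[n]=r; print(n,np.round(r,4))
for n,uv,P,h,zz in(("jig",(260,123),[box(.09,.26,0,.03)],52,.015),("selector",(356,187),[box(.11,.13,0,.045)],32,.02),("tray",(144.5,183.5),[box(.15,.18,0,.02)],38,.01)):
    x=unproj(c,uv,zz); r=fit(c,P,[*x,0],uv,h); out[n]=r; print(n,np.round(r,4))
dark=lambda im:(cv2.cvtColor(im,cv2.COLOR_BGR2GRAY)<110).astype(np.uint8)
for rad in(.012,.014,.016,.018,.02):
    print("knob",rad,np.round(fit(c,[box(.042,.014,.061,.089),cyl(rad,.045,.062)],[*out["selector"][:2],.2],(357,185.5),11,dark),4))
r=fit(c,[cyl(.017,.064,.074)],[*unproj(c,(230.7,124),.07),0],(230.7,124),9,lambda im:(cv2.cvtColor(im,cv2.COLOR_BGR2GRAY)<75).astype(np.uint8)); print("plunger",np.round(r,4))
j=out["jig"];print("plunger by jig",np.array(j[:2])+R.from_euler("z",j[2]).as_matrix()[:2,:2]@[0,.095])
json.dump(out,open("poses.json","w"))
E
```

```text
a [0.4312 0.1039 0.2862 0.8078]
b [0.4598 0.0035 1.6832 0.8126]
c [ 0.432  -0.1414  1.2567  0.8163]
jig [ 0.67   -0.0286  0.154   0.9629]
selector [ 0.4609 -0.3451 -0.1685  0.9596]
tray [0.4649 0.3471 0.0187 0.9412]
knob 0.012 [ 0.4585 -0.3428 -0.0844  0.675 ]
knob 0.014 [ 0.4584 -0.3432 -0.0772  0.7255]
knob 0.016 [ 0.4591 -0.3446 -0.0197  0.7859]
knob 0.018 [ 0.4603 -0.3457  0.0261  0.8463]
knob 0.02 [ 0.4597 -0.344  -0.1993  0.8232]
plunger [ 0.6517  0.0657 -0.0981  0.798 ]
plunger by jig [0.65547375 0.06525386]
```

```bash
python3 - <<'E'
from lib import *
import lib
c=env.camera("top")
tiles=[]
P=json.load(open("poses.json"))
a=cv2.cvtColor(c["pixels"],cv2.COLOR_BGR2LAB)[...,1]
print(a[188:203,211:225]); 
for thr in(112,115,118,121,124):
    lib.notgreen.__defaults__=(thr,)
    for n,uv in(("a",(217.6,195)),("b",(249,187)),("c",(293,196))):
        print(thr,n,np.round(relay(c,uv),3),end="")
    print(np.round(fit(c,[box(.09,.26,0,.03)],P["jig"][:3],(260,123),52),4))
E
```

```text
[[ 97  98  97 100  98  97  99  97 100 100  99  98  97  98]
 [ 99  97  98  99 100 101 103 105 104 103  99  97  98  98]
 [ 98  99 101 107 111 114 114 116 118 114 105  98  98  98]
 [ 98  99 108 117 122 124 126 126 125 123 110  99  98  97]
 [ 98  99 107 125 128 129 128 128 128 125 111 100  98  98]
 [ 97  98 106 121 129 129 128 127 129 126 111  99  97  99]
 [ 99 100 105 120 129 129 131 132 131 129 115 100  98  98]
 [ 98  98 105 116 127 132 135 135 133 129 117 103  98  99]
 [ 99  98 101 112 127 133 136 133 133 129 122 107  98  99]
 [ 98  99  99 110 125 132 134 135 132 129 123 107  97  98]
 [ 99  98  98 110 125 130 132 130 132 130 119 105  99  98]
 [ 99  98  97 105 121 129 128 125 120 119 109 101  97  98]
 [ 99  98  99 100 109 112 111 107 103 102  99  98  99  98]
 [ 98  98  99 100 101 100 100 101 101  98  99  98  98  98]
 [ 99  97  99  98  98  98  98 100 100  99  98  98  99  98]]
112 a [0.431 0.104 0.189 0.917]112 b [0.46  0.003 1.826 0.932]112 c [ 0.432 -0.142  1.426  0.916][ 0.6696 -0.0282  0.1559  0.99  ]
115 a [0.431 0.104 0.264 0.846]115 b [0.46  0.003 1.736 0.865]115 c [ 0.432 -0.142  1.376  0.85 ][ 0.6695 -0.0281  0.1538  0.9781]
118 a [0.431 0.104 3.469 0.781]118 b [0.46  0.003 1.683 0.792]118 c [ 0.432 -0.141  1.59   0.782][ 0.67   -0.0286  0.154   0.9541]
121 a [0.431 0.104 0.402 0.709]121 b [0.459 0.004 1.593 0.715]121 c [ 0.432 -0.142  1.104  0.715][ 0.6699 -0.0283  0.1596  0.9247]
124 a [0.43  0.104 0.426 0.621]124 b [0.46  0.003 1.591 0.631]124 c [ 0.432 -0.142  0.978  0.637][ 0.67   -0.0286  0.154   0.6966]
```

```bash
sed -i 's/thr=117/thr=110/' lib.py; python3 - <<'E'
from lib import *
c=env.camera("top"); out={}
for n,uv in(("a",(217.6,195)),("b",(249,187)),("c",(293,196))):
    r=relay(c,uv); out[n]=r; print(n,np.round(r,4))
for n,uv,P,h,zz in(("jig",(260,123),[box(.09,.26,0,.03)],52,.015),("selector",(356,187),[box(.11,.13,0,.045)],32,.02),("tray",(144.5,183.5),[box(.15,.18,0,.02)],38,.01)):
    r=fit(c,P,[*unproj(c,uv,zz),0],uv,h); out[n]=r; print(n,np.round(r,4))
s=np.array(out["selector"][:2])
for uv in((355.3,199.6),(344.7,189)):
    d=unproj(c,uv,.045)-s; print("tick",d,np.arctan2(-d[1],-d[0]))
json.dump(out,open("poses.json","w"))
pix=c["pixels"].copy()
Z=12; o=cv2.resize(pix[168:202,336:378],None,fx=Z,fy=Z,interpolation=cv2.INTER_CUBIC)
o2=o.copy()
def draw(im,P,col):
    p=(proj(c,np.array(P))-[336,168]+.5)*Z; cv2.polylines(im,[np.round(p).astype(int)],True,col,1)
for yaw,col in((-.17,(0,0,255)),(-.35,(255,0,0))):
    Rz=R.from_euler("z",yaw).as_matrix()
    draw(o2,(np.array([[-.021,-.007,.089],[.021,-.007,.089],[.021,.007,.089],[-.021,.007,.089]])@Rz.T)+[*s,0],col)
cv2.imwrite("pics/knob0.png",np.hstack([o[:,60:440],o2[:,60:440]]))
E
```

```text
a [0.431  0.1039 0.1922 0.9469]
b [0.46   0.0029 1.8175 0.9587]
c [ 0.4321 -0.1419  1.4446  0.9407]
jig [ 0.6698 -0.0281  0.1572  0.9838]
selector [ 0.461  -0.3464 -0.1687  0.9716]
tray [0.4644 0.3457 0.0379 0.9784]
tick [-0.04197627  0.00501399] -0.11888487348824164
tick [-0.00822164  0.03896351] -1.362838251397089
```

View pics/knob0.png

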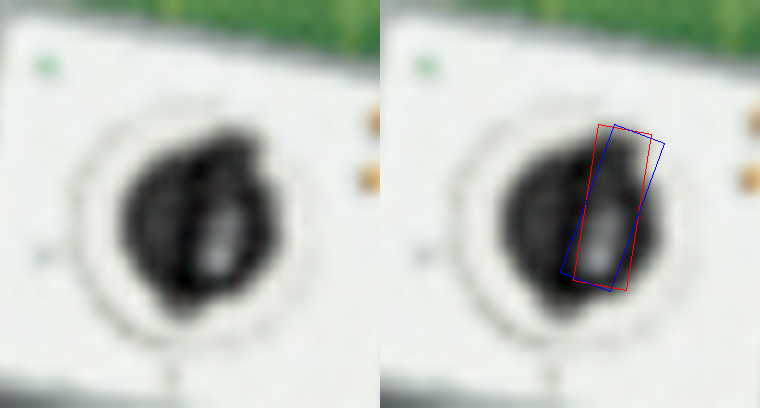

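```bash
cat >> lib.py <<'E'
def orient(pos,a):
    best=None
    for k in(-1,0,1):
        o=down(a+k*np.pi); q=env.ik(list(pos),list(o))
        if q is not None and (best is None or abs(q[5])<best[0]): best=(abs(q[5]),o)
    return best[1]
H=.18
def pick(x,y,a,z0):
    """grip a relay across its 24 mm side; a = direction of the closing line, z0 = floor height"""
    o=orient([x,y,H],a); env.move_gripper(.05,20)
    env.move_ptp([x,y,H],list(o)); env.line_to([x,y,z0+.03],rate=.2)
    hit=env.line_to([x,y,z0+.009],rate=.05,f_stop=8); env.move_gripper(0,20)
    env.line_to([x,y,H],rate=.15); print("picked gap",round(env.get_finger_gap(),4),"force",env.get_finger_force(),"hit",hit)
def place(x,y,a,z0):
    o=orient([x,y,H],a); env.move_ptp([x,y,H],list(o))
    env.line_to([x,y,z0+.03],rate=.15); hit=env.line_to([x,y,z0+.0095],rate=.04,f_stop=6)
    print("placed z",env.get_eef_pos()[2],"hit",hit,"gap",round(env.get_finger_gap(),4))
    env.move_gripper(.045,20); env.line_to([x,y,H],rate=.15)
def jigpt(y):
    P=json.load(open("poses.json"))["jig"]; return np.array(P[:2])+R.from_euler("z",P[2]).as_matrix()[:2,:2]@[0,y],P[2]
E
python3 - <<'E'
from lib import *
P=json.load(open("poses.json"))
x,y,w,_=P["a"]; pick(x,y,w+np.pi/2,0)
if .02<env.get_finger_gap()<.028:
    n,w=jigpt(.008); place(*n,w,.030)
print(env.get_clock())
env.move_ptp([.45,.25,.3],list(env.get_orientation()))
c=env.camera("top"); cv2.imwrite("pics/a1.png",cv2.resize(c["pixels"][95:215,200:310],(733,600*120*733//(110*800)*800//600 if 0 else 590),interpolation=cv2.INTER_CUBIC))
print(env.get_clock())
E
```

```text
picked gap 0.0231 force 20.01572012901306 hit False
placed z 0.039110410609208515 hit True gap 0.0232
11.3083
12.7333
```

View pics/a1.png

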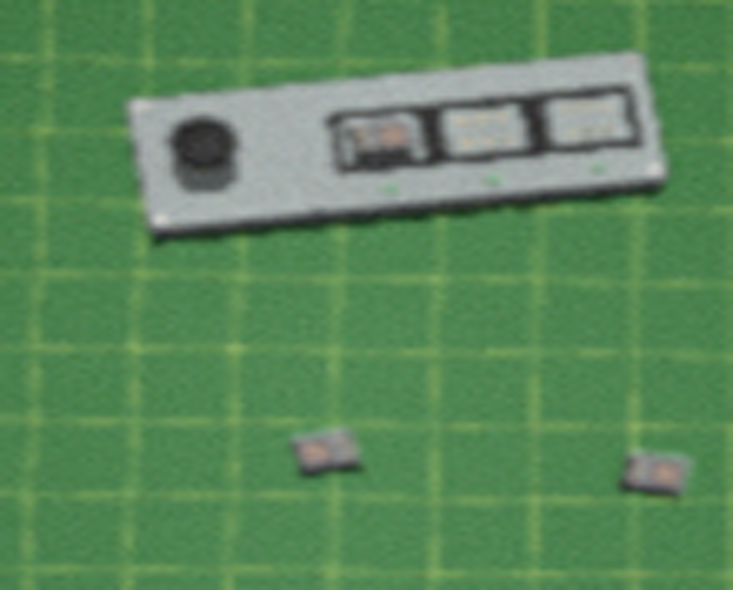

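Relay 1 stands in nest 3 (about (380,140) in the crop); the other two have not moved, at (328,452) and (655,472). I continue, re-measuring before each pick.

```bash
cat >> lib.py <<'E'
def retreat():
    env.move_ptp([.42,.3,.3],list(orient([.42,.3,.3],0)))
def find(near,z=0.0,rad=25):
    """relay-sized non-green blob nearest to a world point"""
    c=env.camera("top"); uv=proj(c,np.array([[*near,z+.01]]))[0]
    n,l,st,ce=cv2.connectedComponentsWithStats(notgreen(c["pixels"]))
    k=[i for i in range(1,n) if 50<st[i,4]<130 and np.hypot(*(ce[i]-uv))<rad]
    if not k: return None
    i=min(k,key=lambda i:np.hypot(*(ce[i]-uv))); return relay(c,ce[i],z)
E
python3 - <<'E'
from lib import *
P=json.load(open("poses.json"))
for k,ny in(("b",-.044),("c",-.096)):
    r=find(P[k][:2]); print(k,r)
    if r is None or r[3]<.88: break
    pick(r[0],r[1],r[2]+np.pi/2,0)
    if not .02<env.get_finger_gap()<.028: print("no grip"); break
    n,w=jigpt(ny); place(*n,w,.030); retreat()
c=env.camera("top"); s=env.camera("scene")
cv2.imwrite("pics/a2.png",np.hstack([cv2.resize(c["pixels"][95:215,200:310],(400,436),interpolation=cv2.INTER_CUBIC),cv2.resize(s["pixels"][180:300,120:230],(400,436),interpolation=cv2.INTER_CUBIC)]))
print(env.get_clock())
E
```

```text
b [0.4601397892676232, 0.0030048640054272917, 1.808085170945053, 0.9529494382022472]
picked gap 0.0228 force 19.856629371643066 hit False
placed z 0.039100950092642625 hit True gap 0.023
c [0.4482630348528457, -0.15949578944354748, 1.410131102439641, 0.9590419993057966]
picked gap 0.0231 force 19.723179638385773 hit False
placed z 0.03903744752182131 hit True gap 0.0229
33.6333
```

View pics/a2.png

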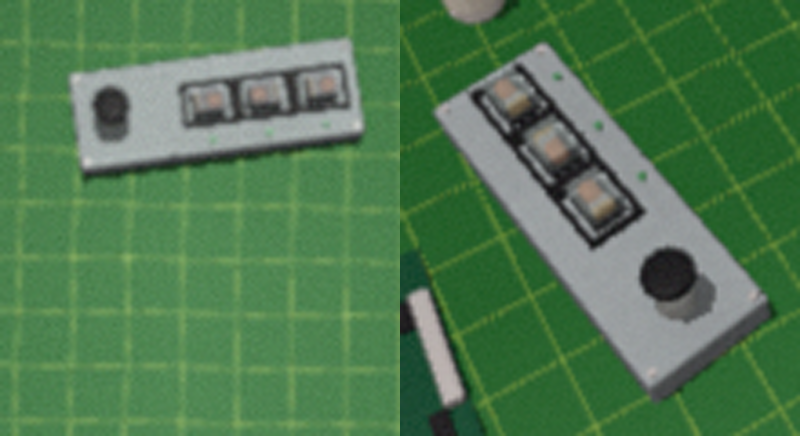

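All three relays sit upright in their nests, and the one that was knocked aside was re-found before picking. Now the knob.

```bash
cat >> lib.py <<'E'
def turn(a0,a1,x=.4605,y=-.346,z=.064):
    """grip the knob with its bar at yaw a0 and turn it to yaw a1"""
    for k in(0,1,-1):
        A=a0+np.pi/2+k*np.pi; qs=[env.ik([x,y,.18],list(down(A+t))) for t in(0,a1-a0)]
        if all(q is not None and abs(q[5])<2.6 for q in qs) and abs(abs(qs[0][5]-qs[1][5])-abs(a1-a0))<.1: break
    else: raise SystemExit("no knob posture")
    env.move_gripper(.045,30); env.move_ptp([x,y,.18],list(down(A))); env.line_to([x,y,z],rate=.12,f_stop=10)
    env.move_gripper(0,30); print("knob gap",env.get_finger_gap(),"z",env.get_eef_pos()[2])
    for t in np.linspace(0,a1-a0,9)[1:]:
        env.move_j(list(env.ik([x,y,z],list(down(A+t))))); print(round(t,2),"Mz",round(env.get_torque()[2],2),"F",np.round(env.get_ft_force(),1))
        if abs(env.get_torque()[2])>3: break
    env.move_gripper(.045,30); env.line_to([x,y,.18],rate=.15)
E
python3 - <<'E'
from lib import *
turn(-.16,-1.37); retreat()
c=env.camera("top"); s=env.camera("scene")
cv2.imwrite("pics/k1.png",np.hstack([cv2.resize(c["pixels"][160:205,326:386],(400,300),interpolation=cv2.INTER_CUBIC),cv2.resize(s["pixels"][92:137,160:220],(400,300),interpolation=cv2.INTER_CUBIC)])); print(env.get_clock())
E
```

```text
knob gap 0.013268363076103169 z 0.06470988098215832
-0.15 Mz 0.06 F [-1.   7.6  8.3]
-0.3 Mz 0.05 F [-0.7  7.4  8.6]
-0.45 Mz 0.07 F [-0.7  7.4  9. ]
-0.61 Mz -0.03 F [-2.1  6.5  7.3]
-0.76 Mz -0.0 F [-2.5  5.5  8.9]
-0.91 Mz -0.06 F [-3.4  6.1  9. ]
-1.06 Mz -0.08 F [-3.8  6.3  8.7]
-1.21 Mz -0.04 F [-5.   5.2  9.1]
43.675
```

View pics/k1.png

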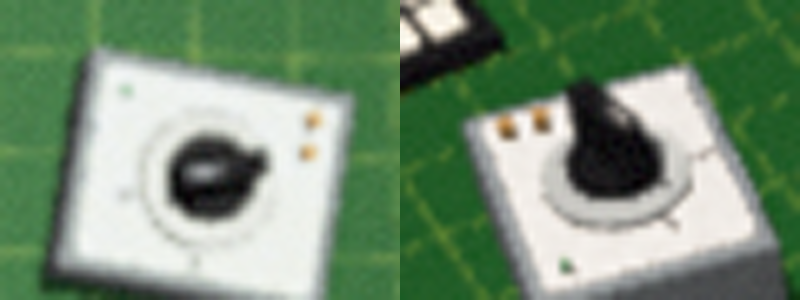

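The knob has clicked to test: the white line now points left toward the test tick. Next is the plunger, slowly, with a force stop.

```bash
python3 - <<'E'
from lib import *
x,y=.6535,.0656
env.move_gripper(0,20); o=orient([x,y,.18],.157); env.move_ptp([x,y,.18],list(o))
env.line_to([x,y,.085],rate=.12); f0=env.get_ft_force(); print(f0)
hit=env.line_to([x,y,.058],rate=.012,f_stop=13); print(hit,env.get_eef_pos(),env.get_ft_force()-np.array(f0))
env.dwell(.4); print(env.get_eef_pos(),env.get_ft_force()-np.array(f0))
env.line_to([x,y,.085],rate=.03); env.line_to([x,y,.18]); print(env.get_clock())
E
```

```text
[ 0.55893886 -0.26412064 -0.0932903 ]
True [0.65355579 0.06558346 0.06207341] [-1.84164941 -0.13099576  7.31026618]
[0.65356459 0.06559712 0.06204688] [-2.48545439  0.05343221  9.48609811]
50.2917
```

Pressed 11.95 mm with 9.5 N, so it reached the stop. Now I turn the knob back.

```bash
python3 - <<'E'
from lib import *
turn(-1.36,-.13); retreat()
c=env.camera("top"); s=env.camera("scene")
cv2.imwrite("pics/k2.png",np.vstack([np.hstack([cv2.resize(c["pixels"][160:205,326:386],(400,300),interpolation=cv2.INTER_CUBIC),cv2.resize(s["pixels"][92:137,160:220],(400,300),interpolation=cv2.INTER_CUBIC)]),
 np.hstack([cv2.resize(c["pixels"][95:155,212:308],(400,250),interpolation=cv2.INTER_CUBIC),cv2.resize(s["pixels"][190:300,120:230],(400,250),interpolation=cv2.INTER_CUBIC)])])); print(env.get_clock())
E
```

```text
knob gap 0.012966691788155365 z 0.06460512871091256
0.15 Mz -0.06 F [-0.3  1.8  6.9]
0.31 Mz -0.05 F [0.3 1.8 5.5]
0.46 Mz -0.09 F [2.7 2.5 6.5]
0.62 Mz -0.01 F [3.4 3.  5.2]
0.77 Mz 0.02 F [3.5 4.  6.2]
0.92 Mz 0.08 F [5.4 5.6 6.2]
1.08 Mz 0.04 F [6.2 7.9 6.6]
1.23 Mz -1.0 F [5.9 8.4 7.7]
59.9667
```

View pics/k2.png

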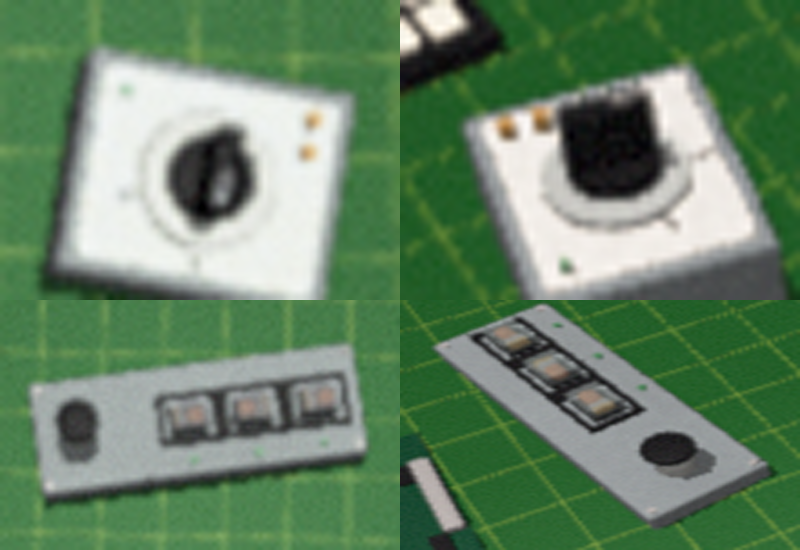

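The knob is back at off, the plunger is up, and the relays are still seated. Now I unload them to the black tray.

```bash
python3 - <<'E'
from lib import *
T=json.load(open("poses.json"))["tray"]
for ny,ty in((.008,.045),(-.044,0.),(-.096,-.045)):
    n,w=jigpt(ny); pick(*n,w,.030)
    if not .02<env.get_finger_gap()<.028: print("no grip",ny); break
    p=np.array(T[:2])+R.from_euler("z",T[2]).as_matrix()[:2,:2]@[0,ty]; place(*p,T[2],.004)
env.move_ptp([.45,-.05,.3],list(orient([.45,-.05,.3],0)))
c=env.camera("top"); s=env.camera("scene")
cv2.imwrite("pics/t1.png",np.hstack([cv2.resize(c["pixels"][145:225,100:200],(400,320),interpolation=cv2.INTER_CUBIC),cv2.resize(s["pixels"][264:384,270:420],(400,320),interpolation=cv2.INTER_CUBIC)]))
cv2.imwrite("pics/t1top.png",cv2.resize(c["pixels"],(800,600))); print(env.get_clock())
E
```

```text
picked gap 0.0225 force 20.02137690782547 hit False
placed z 0.01308880965704903 hit True gap 0.0229
picked gap 0.0231 force 20.082745850086212 hit False
placed z 0.013093539438514778 hit True gap 0.0228
picked gap 0.023 force 20.026635825634003 hit False
placed z 0.013091091671488166 hit True gap 0.0228
90.5917
```

View pics/t1.png

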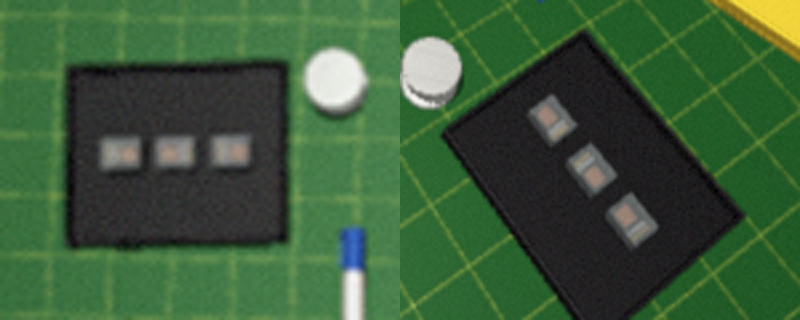

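View pics/t1top.png

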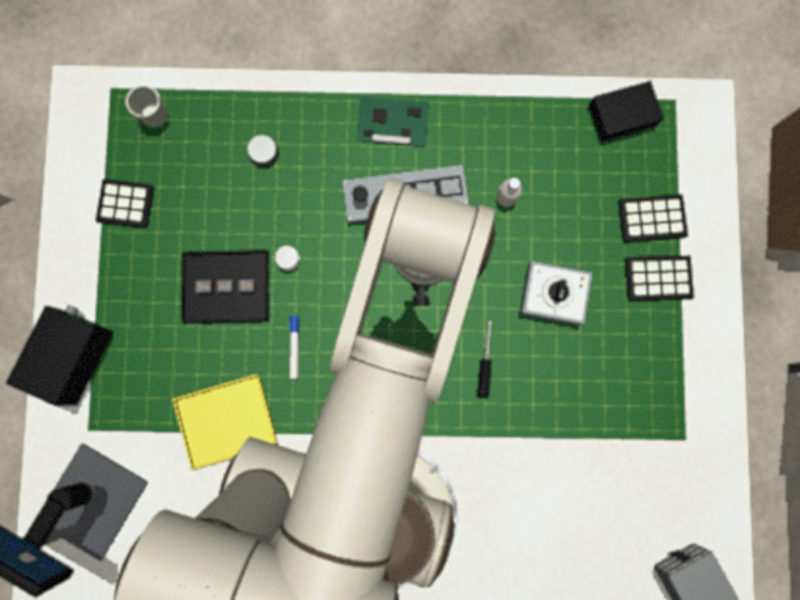

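The three relays stand upright in the black tray at (204,286), (225,286) and (246,285). The knob is at off and everything else is where it was, so I hand the job in.

```bash
python3 -c "
from station import env
print(env.job_done())"
```

```text
the job is handed in; nothing more can be done
None
```

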